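# Sort the loose hardware into its containers

### The job

Sort the loose hardware on the table: both hexagon bolts go into the oblong steel tray, both big nuts into the round tin, and the rubber wheel into the square cardboard box, each lying down on the bottom of its container and clear of the rim, nothing on top of anything else. Leave the jar and the tape measure standing where they are.

Things in the scene. Friction and masses are not known exactly. Their poses are not given: they have to be found in the camera images.
- bolt_a_center (a point): one hexagon-head dark steel bolt lying on the surface, about 73 mm long overall: shank 20 mm in diameter and 60 mm long, head 30 mm across flats and 13 mm thick. The point is the middle of the shank, on its axis, about 12.5 mm above the surface it lies on. Its x axis runs along the bolt from the head to the threaded end (almost level: the head end is slightly raised); the head spans x = -43 to -30 mm, the shank -30 to +30 mm
- bolt_b_center (a point): the other hexagon-head dark steel bolt lying on the surface, about 73 mm long overall: shank 20 mm in diameter and 60 mm long, head 30 mm across flats and 13 mm thick. The point is the middle of the shank, on its axis, about 12.5 mm above the surface it lies on. Its x axis runs along the bolt from the head to the threaded end (almost level: the head end is slightly raised); the head spans x = -43 to -30 mm, the shank -30 to +30 mm (same as the first)
- nut_a_center (a point): one large dark steel hexagon nut lying flat: 41 mm across flats, 47 mm across corners, 22 mm high, with a 27 mm hole. The point is its centre, half-way up (11 mm above what it lies on). Its z axis is the hole's axis; its x axis points square at one of the flats (further flats every 60 degrees)
- nut_b_center (a point): the other large dark steel hexagon nut lying flat: 41 mm across flats, 47 mm across corners, 22 mm high, with a 27 mm hole. The point is its centre, half-way up (11 mm above what it lies on). Its z axis is the hole's axis; its x axis points square at one of the flats (further flats every 60 degrees) (same as the first)
- wheel_center (a point): small solid wheel of black rubber with a grey hub, lying flat: 50 mm in diameter, 24 mm high. The point is its centre, half-way up (12 mm above what it lies on); z axis along its axle, up
- tray: oblong open steel tray, fixed to the table, for the bolts: 110 mm along its x, 160 mm along its y, 30 mm high, walls and floor 3 mm thick, so 104 x 154 mm inside. Origin at the centre of its underside; z up
- tin: round open metal tin, fixed to the table, for the nuts: 136 mm in outer diameter, 130 mm inside, 30 mm high, wall 3 mm, floor 4 mm thick. Origin at the centre of its underside; z up
- carton: square open cardboard box, fixed to the table, for the wheel: 130 x 130 mm outside, 122 x 122 mm inside, 35 mm high, walls and floor 4 mm thick. Origin at the centre of its underside, x and y along its sides; z up
- jar_center (a point): bystander: glass jar with a white cap standing upright, 54 mm in diameter, 55 mm high; loose. The point is its centre, half-way up
- tape_center (a point): bystander: yellow tape measure standing upright, 62 mm along its x, 34 mm along its y, 50 mm high; loose. The point is its centre, half-way up
Things that resemble listed ones, but are neither listed nor needed, are in the scene too. What is shaped like the tin but orange or yellow is not meant.

How it is judged:
At the end, for the whole second after the job is handed in: Bolts in the tray (mid-shank within 45 x 70 mm of its centre along short x long side), nuts in the tin (within 50 mm of its axis), wheel in the square box (within 45 mm of its centre each way); centres under 24 mm (nuts 22) above the container's underside; all released, below 20 mm/s (x of bolt_a_center in the frame of tray between -0.045 and 0.045 m and y of bolt_a_center in the frame of tray between -0.07 and 0.07 m and z of each of bolt_a_center, bolt_b_center in the frame of tray below 0.024 m and x of bolt_b_center in the frame of tray between -0.045 and 0.045 m and y of bolt_b_center in the frame of tray between -0.07 and 0.07 m and horizontal distance between each of nut_a_center, nut_b_center and tin below 0.05 m and z of each of nut_a_center, nut_b_center in the frame of tin below 0.022 m and x of wheel_center in the frame of carton between -0.045 and 0.045 m and y of wheel_center in the frame of carton between -0.045 and 0.045 m and z of wheel_center in the frame of carton below 0.024 m and linear speed of each of bolt_a, bolt_b, nut_a, nut_b, wheel below 0.02 m/s); the robot touches nothing.
It fails at once if the jar is pushed more than 20 mm from its place or tipped by more than about 30 degrees (distance of jar_center from where it was at the start of the episode above 0.02 m or angle between jar_center's own z axis and vertical above 0.5 rad).
It fails at once if the tape measure is pushed more than 20 mm from its place or tipped by more than about 30 degrees (distance of tape_center from where it was at the start of the episode above 0.02 m or angle between tape_center's own z axis and vertical above 0.5 rad).
It also fails if it takes over 112 s, if anything falls off the work surface, if the arm or the gripper's body presses on something with over 40 N, if the wrist force passes 120 N, or if a joint passes its speed limit or range.

### The arm

A 6-joint arm with a two-finger parallel gripper is mounted at the origin on the work surface. World frame = base frame: x ahead of the robot, y to its left, z up, the work surface at z = 0. Lengths are in m, angles in rad, forces in N, time in s.
With the tool pointing down it reaches from about 0.425 to 0.95 m from the base axis. Payload 3.5 kg.
Tool frame: the origin (TCP) lies between the finger pads; the fingertips stand 19 mm ahead of it and the grasp point (between the pads) is the TCP; z points along the fingers, y is the line along which they close (so a half turn about z gives the same grasp; the last joint's range is limited). The gripper opens to 85 mm and grips with 20 to 120 N. Pads are 22 mm wide; open, the fingers measure 114 mm over their backs; the gripper's body (76 mm by 85 mm) begins 54 mm behind the grasp point. The pads swing forward as they close: fully open they stand 13 mm farther back than shut.
Start: joints at [-1.324, 0.286, 1.577, -0, 1.279, -0.15], TCP at [0.261, -0.623, 0.25] pointing down, gripper open.
Joint ranges: [-2.77, 2.77], [-0.9, 2.22], [0.21, 2.48], [-1.53, 4.67], [0.24, 2.81], [-2.84, 2.84]. Speed limits (rad/s): [2.79, 2.79, 3.14, 3.14, 3.14, 3.14].

### API

Orientations are given as a rotation vector (axis times angle).
In Python, from workcell import telemetry, imaging, ticket gives the robot as it stands.
- The arm moves only by the shell command python3 -m pendant 'ROWS' [OPENING] [FORCE]. ROWS is text: rows parted by semicolons, each of 6 numbers parted by spaces: the shift along the tool's x, y, z in units of 40 cm (1.0 is 40 cm), then the turn, a rotation vector about the tool's x, y, z in units of 5 degrees (1.0 is 5 degrees). A call has 1 to 12 rows; each row shifts and turns the commanded pose from where the row before left it, along the tool's axes as they then stand; what a row does not reach is not made up. A row lasts 1/12 s, in which the tool goes at most 41.7 mm and 7.16 degrees, less where a joint would pass 70% of its speed; a pose out of reach is approached as far as the arm can. A call with a number of a shift or a turn outside -1 to 1 is refused whole. A call with a gripper value outside its range is refused whole. OPENING is the closure, from 0 (fully open) to 1 (shut), set as the call begins (- or left out, the last holds). The fingers move at their own pace and stop on an object; FORCE is the grip in N (left out, the last holds). Time passes only in rows, so rows that do not move let the fingers close. It gives the time, the measured TCP pose, the force, the opening and the grip force at its end, in the units of the state.
- telemetry.sense(): the state, without advancing time (a new reading comes with each control period).
- imaging.camera(name): name is "scene" or "top" or "wrist"; returns a dict with "img" (480x640x3 uint8, blue, green, red), "fov_y" (degrees; the focal length in pixels is half the picture's height over the tangent of half this angle, whatever the lens; pixels are square), "cx", "cy" (the principal point, pixels), "eye" and "orientation" of the camera in the world; the wrist camera has in their place "hand_eye" (4x4, takes a point from camera to tool coordinates, whose origin is the TCP and whose axes are the flange's). Camera axes: x right, y down, z forward; pixel columns grow to the right and rows downward; lengths in m; the calibration is good to about 2 mm. The wrist camera is an equidistant fisheye: a pixel r from the principal point sees the ray r / f radians off the axis. A picture is of the moment at which its call begins: read the wrist's pose just before it. There is no depth.
- ticket.hand_in(): hands the job in; it is judged then, once.
Trained networks look in a picture, given as the dict that the camera call returned (one of the last four; its "shot" number tells which), for a name from the list of things; names that differ only in an ending like _2 or _b are one class to them, and where a whole thing is asked for, a point or a joint stands for the part that bears it (a point fixed in the world has none). Each returns a list of dicts, best first, with "p" (0 to 1); they miss things now and then, are a little off and sometimes report something else, mostly with a low value. They report only what shows in the picture. A call takes as long as a camera call. They do not tell look-alikes from the thing itself.
- imaging.search_frame(picture, label): "location" ([x, y, z] in m, in the coordinates of the camera as it stood for that picture, good to about 4 mm: the middle of the surface that is visible of it).
The state is a dict: "clock": time; "q": joint angles; "joint_vel": joint speeds; "effort": joint torques, N m; "ee_pos": TCP position; "tcp_rot": TCP orientation; "wrist_force": force on the tool from outside, world axes, zero at the start; "ft_torque": the same for the moment, N m; "grip_width": finger opening in m; "finger_force": force on a finger pad.
Only numpy, scipy, OpenCV 4.12 (cv2) and the standard library are available. Lean on these libraries where they do the work, as an engineer would, in place of code of your own. Each camera call takes 0.05 s, during which the arm holds its last target. There are 200 camera calls.

## Working session

There is one attempt and no reset: what is moved stays moved. The work goes in short steps, Python scripts to look and compute and a shell command to move; the robot and the scene stay as the last step left them, time stands still between calls to the robot, and variables do not carry over. Pictures are saved under pics/ and viewed, at most 16 in all, crops included, and the job is handed in when it is done.

```bash
ls; mkdir -p pics; cat > h.py <<'E'
import numpy as np, cv2
from scipy.spatial.transform import Rotation as R
from workcell import telemetry, imaging, ticket
def Rm(o):
    o=np.array(o,float)
    if o.shape==(3,3): return o
    return R.from_rotvec(o).as_matrix() if o.size==3 else R.from_quat(o.ravel()).as_matrix()
def cam(name):
    s=telemetry.sense(); c=imaging.camera(name)
    if name=="wrist":
        T=np.eye(4);T[:3,:3]=Rm(s["tcp_rot"]);T[:3,3]=s["ee_pos"];T=T@np.array(c["hand_eye"])
    else:
        T=np.eye(4);T[:3,:3]=Rm(c["orientation"]);T[:3,3]=c["eye"]
    c["T"]=T; c["f"]=240/np.tan(np.radians(c["fov_y"])/2); return c
def find(c,label):
    return [(round(d["p"],2),(c["T"]@np.r_[d["location"],1])[:3].round(4).tolist(),proj(c,(c["T"]@np.r_[d["location"],1])[:3]).round().astype(int).tolist()) for d in imaging.search_frame(c,label)]
def proj(c,P,fish=None):
    p=c["T"][:3,:3].T@(np.array(P)-c["T"][:3,3])
    if "hand_eye" in c:
        r=np.hypot(p[0],p[1]);th=np.arctan2(r,p[2]);k=c["f"]*th/max(r,1e-9);return np.array([c["cx"]+k*p[0],c["cy"]+k*p[1]])
    return np.array([c["cx"]+c["f"]*p[0]/p[2],c["cy"]+c["f"]*p[1]/p[2]])
def unproj(c,uv,z):
    d=np.array([uv[0]-c["cx"],uv[1]-c["cy"]])/c["f"]
    if "hand_eye" in c:
        t=np.hypot(*d);v=np.r_[d/max(t,1e-9)*np.sin(t),np.cos(t)]
    else: v=np.r_[d,1]
    v=c["T"][:3,:3]@v;o=c["T"][:3,3];return o+v*(z-o[2])/v[2]
E
python3 - <<'E'
from h import *
s=telemetry.sense();print({k:np.round(v,3).tolist() for k,v in s.items()})
for n in("top","scene"):
    c=cam(n);cv2.imwrite(f"pics/{n}0.png",c["img"]);print(n,c["eye"],c["orientation"],c["fov_y"],c["cx"],c["cy"])
    for l in "bolt_a_center nut_a_center wheel_center tray tin carton jar_center tape_center".split():
        print(l,find(c,l))
E
```

```text
pics
{'clock': 0.0, 'q': [-1.324, 0.287, 1.578, -0.0, 1.279, -0.15], 'joint_vel': [0.001, -0.001, -0.001, -0.0, -0.002, 0.002], 'effort': [-0.0, -40.598, -29.263, -0.0, 0.006, 0.0], 'ee_pos': [0.261, -0.622, 0.249], 'tcp_rot': [-3.078, -0.619, 0.0], 'wrist_force': [0.618, -0.117, 0.901], 'ft_torque': [0.044, 0.031, 0.003], 'finger_force': 0.0, 'grip_width': 0.086}
top [0.33003162 0.07169651 1.14775377] [-2.09630096  2.12382555 -0.21393049] 56.19473468437678 326.5417499099604 239.00403646525987
bolt_a_center [(0.53, [0.4231, -0.1246, 0.0218], [408, 294])]
nut_a_center [(0.65, [0.3797, -0.2421, 0.0182], [456, 311])]
wheel_center [(0.57, [0.4799, 0.003, 0.0255], [356, 272])]
tray [(0.62, [0.5378, 0.3744, 0.0047], [211, 253]), (0.55, [0.6722, 0.0054, 0.0004], [353, 201])]
tin [(0.97, [0.5762, 0.5518, 0.0039], [144, 239]), (0.93, [0.7207, 0.4294, 0.001], [194, 186]), (0.78, [0.3618, 0.4023, -0.0013], [198, 322])]
carton [(0.58, [0.5473, -0.4102, 0.002], [514, 245])]
jar_center [(0.58, [0.3913, 0.2553, 0.0595], [253, 308])]
tape_center [(0.87, [0.5707, 0.1985, 0.0482], [277, 236])]
scene [ 1.22767966 -0.69970548  0.82374417] [-2.10108118 -0.81898393  0.3895767 ] 45.47881859902425 316.41129340904575 237.87994294417138
bolt_a_center [(0.73, [0.4349, -0.1232, 0.0232], [221, 260])]
nut_a_center [(0.66, [0.3863, -0.2458, 0.0181], [162, 279])]
wheel_center [(0.93, [0.4885, -0.006, 0.0193], [277, 247])]
tray [(0.63, [0.6659, 0.0085, 0.0043], [341, 285])]
tin [(0.89, [0.3643, 0.411, 0.0082], [352, 164]), (0.79, [0.5765, 0.5585, 0.0107], [445, 170]), (0.72, [0.5398, 0.3777, 0.0063], [396, 193]), (0.6, [0.7141, 0.4355, 0.0076], [466, 209])]
carton [(0.97, [0.545, -0.4062, 0.0048], [141, 368])]
jar_center [(0.75, [0.4053, 0.2462, 0.0345], [324, 184])]
tape_center [(0.82, [0.5839, 0.1851, 0.0381], [364, 221])]
```

View pics/top0.png

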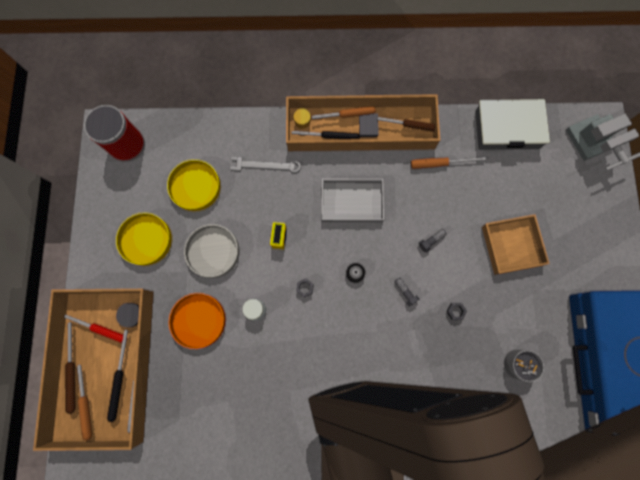

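View pics/scene0.png

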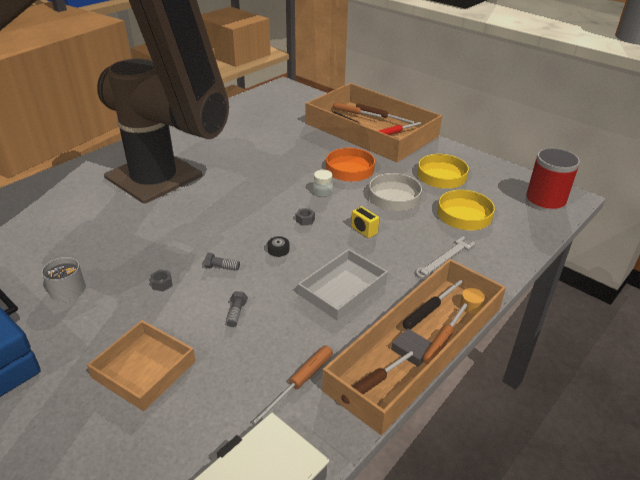

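Top picture: tray (352,200), grey tin (211,251), carton (515,244), bolts (432,240) and (405,291), nuts (305,289) and (456,313), wheel (356,272), jar (253,309), tape (278,236). 

Possible mix-ups:
- **Tin:** yellow (193,185), yellow (143,239) and orange (197,322). I chose the grey one.
- **Tray and carton:** wooden toolboxes (362,122) and (93,370).
- **Nut or wheel:** the pencil cup (525,366).

I'll check these in one close crop.

```bash
python3 - <<'E'
from h import *
c=cam("top");np.savez("top.npz",T=c["T"],f=c["f"],cx=c["cx"],cy=c["cy"])
im=c["img"][180:330,270:480];cv2.imwrite("pics/crop1.png",cv2.convertScaleAbs(cv2.resize(im,None,fx=3.8,fy=3.8,interpolation=cv2.INTER_CUBIC),alpha=1.6))
for n,uv,z in [("bA",(432,240),.0125),("bB",(405,291),.0125),("n1",(305,289),.022),("n2",(456,313),.022),("wh",(356,272),.024),("tin",(211,251),.03),("tray",(352,200),.03),("carton",(515,244),.035),("jar",(253,309),.055),("tape",(278,236),.05)]:
    print(n,unproj(c,uv,z).round(3))
# contour fits for containers
def quad(x0,y0,x1,y1,z):
    pass
w=cam("wrist");cv2.imwrite("pics/w0.png",w["img"]);print(w["hand_eye"],w["fov_y"],w["cx"],w["cy"])
E
```

```text
bA [ 0.562 -0.196  0.012]
bB [ 0.432 -0.12   0.012]
n1 [0.439 0.131 0.022]
n2 [ 0.375 -0.241  0.022]
wh [0.48  0.003 0.024]
tin [0.538 0.369 0.03 ]
tray [0.667 0.009 0.03 ]
carton [ 0.544 -0.398  0.035]
jar [0.39  0.255 0.055]
tape [0.57  0.197 0.05 ]
[[ 4.47622620e-04 -9.65290322e-01 -2.61178852e-01  6.65121521e-02]
 [ 9.99999897e-01  4.13208798e-04  1.86677136e-04 -2.14918233e-04]
 [-7.22762334e-05 -2.61178909e-01  9.65290408e-01 -1.24633455e-01]
 [ 0.00000000e+00  0.00000000e+00  0.00000000e+00  1.00000000e+00]] 65.70646984690485 318.485587441823 240.16224738108008
```

View pics/crop1.png

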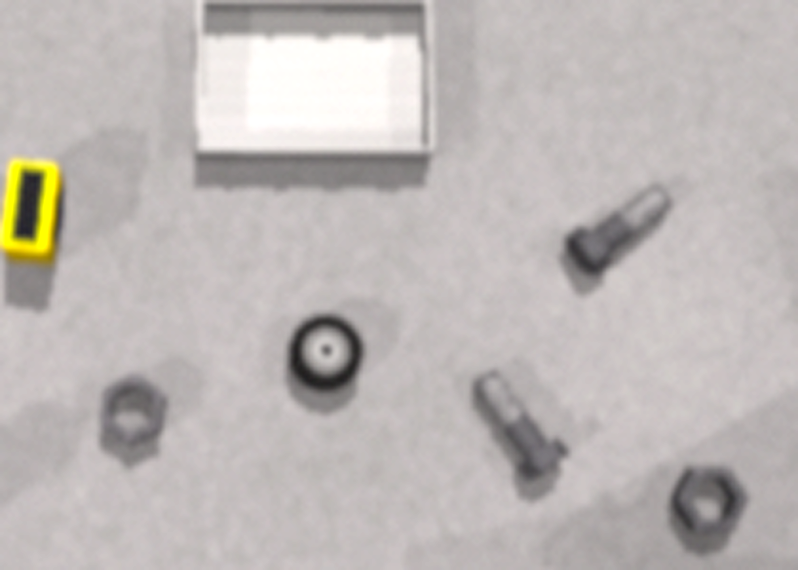

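The crop confirms both bolts, both nuts (crop (133,416) and (705,502)), the wheel (326,352) and the grey tray. Next I move above the right-hand group and refine with the wrist camera.

```bash
cat >> h.py <<'E'
def go(*tgts):
    """targets (x,y,z,yang_deg of tool y, mod 180, or None); prints totals: turn units, then shift units in turned frame"""
    s=telemetry.sense();p=np.array(s["ee_pos"]);M=Rm(s["tcp_rot"]);q1,q6=s["q"][0],s["q"][5]
    print("clock",round(s["clock"],2),"at",p.round(4),"tilt",np.degrees(np.arccos(-M[2,2])).round(2),"q6",round(q6,2),"w",round(s["grip_width"],4))
    ya=np.degrees(np.arctan2(M[1,1],M[0,1]))
    for x,y,z,a in tgts:
        if a is None: a=ya
        q1n=np.arctan2(y,x);c=[]
        for k in range(-3,4):
            t=ya-a+180*k   # turn about tool z (down)
            q6n=q6+np.radians(t)+(q1n-q1)
            if abs(q6n)<2.6: c.append((abs(t),t,q6n))
        _,t,q6n=min(c); a2=np.radians(ya-t)
        M2=np.array([[-np.sin(a2),np.cos(a2),0],[np.cos(a2),np.sin(a2),0],[0,0,-1]]).T
        M2=np.c_[[-np.sin(a2),np.cos(a2),0],[np.cos(a2),np.sin(a2),0],[0,0,-1]]
        d=M2.T@(np.array([x,y,z])-p)/.4
        n=int(np.ceil(np.abs(np.linalg.norm(d)/.1)))
        nt=int(np.ceil(abs(t/5)))
        print("turn",round(t/5,2),"units (%d rows)"%nt,"shift",d.round(4),"rows",n,"each",(d/max(n,1)).round(4),"q6n",round(q6n,2))
        p=np.array([x,y,z]);ya-=t;q6=q6n;q1=q1n
E
python3 - <<'E'
from h import *
M=Rm(telemetry.sense()["tcp_rot"]);print(M.round(3))
go((.44,-.17,.22,-67))
d=np.load("top.npz");c=dict(T=d["T"],f=d["f"],cx=d["cx"],cy=d["cy"])
f=lambda a,b:unproj(c,(270+a/3.8,180+b/3.8),.015)
print(f(585,250),f(660,195),f(540,470),f(488,380))
E
```

```text
[[ 0.922  0.386  0.   ]
 [ 0.386 -0.922 -0.   ]
 [ 0.     0.    -1.   ]]
clock 1.0 at [ 0.2609 -0.6225  0.2504] tilt 0.0 q6 -0.15 w 0.0855
turn -0.05 units (1 rows) shift [ 0.8542 -0.8665  0.0759] rows 13 each [ 0.0657 -0.0667  0.0058] q6n 0.8
[ 0.54679451 -0.17355385  0.015     ] [ 0.58410984 -0.22655965  0.015     ] [ 0.40008286 -0.13566411  0.015     ] [ 0.45978014 -0.10422008  0.015     ]
```

```bash
python3 -m pendant '.065 -.066 .006 0 0 0;.065 -.066 .006 0 0 0;.065 -.066 .006 0 0 0;.065 -.066 .006 0 0 0;.065 -.066 .006 0 0 0;.065 -.066 .006 0 0 0;.065 -.066 .006 0 0 0;.065 -.066 .006 0 0 0;.065 -.066 .006 0 0 0;.065 -.066 .006 0 0 0;.065 -.066 .006 0 0 0;.065 -.066 .006 0 0 0' 0.15 40
python3 -m pendant '.06 -.06 0 0 0 0;0 0 0 0 0 0;0 0 0 0 0 0'
python3 - <<'E'
from h import *
c=cam("wrist");cv2.imwrite("pics/w1.png",cv2.convertScaleAbs(c["img"],alpha=1.5))
import pickle;pickle.dump({k:c[k] for k in("T","f","cx","cy","hand_eye","img")},open("w1.pkl","wb"))
for l in "bolt_a_center nut_a_center wheel_center".split(): print(l,find(c,l))
E
```

```text
clock: 2.0
ee_pos: [0.4266, -0.2081, 0.2218]
tcp_rot: [3.079, 0.618, 0.001]
wrist_force: [-0.2, -0.5, -0.3]
grip_width: 0.0728
finger_force: 0.0
clock: 2.25
ee_pos: [0.4395, -0.1769, 0.2217]
tcp_rot: [3.078, 0.625, 0.0]
wrist_force: [-0.0, -1.0, -0.1]
grip_width: 0.0726
finger_force: 0.0
bolt_a_center [(0.76, [0.4325, -0.1246, 0.0233], [261, 202])]
nut_a_center [(0.72, [0.3807, -0.2433, 0.0242], [359, 300]), (0.51, [0.4307, -0.1271, 0.0217], [263, 205])]
wheel_center [(0.7, [0.4812, -0.0033, 0.0234], [160, 105])]
```

View pics/w1.png

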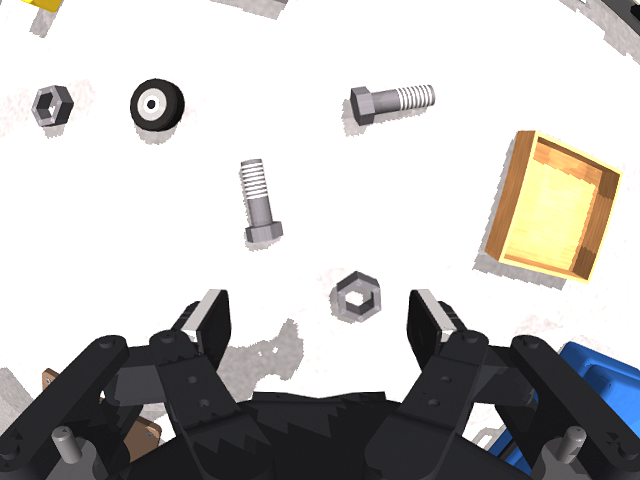

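Wrist view: nut at (358,297), bolt B (258,200) with its head down, bolt A (392,102), wheel (157,105), second nut (53,106), carton (553,205). I'll fit silhouette models to get exact poses.

```bash
cat > fit.py <<'E'
from h import *
from scipy.optimize import minimize
def ring(r,n,z,a0=0): t=np.radians(a0)+np.arange(n)*2*np.pi/n; return np.c_[r*np.cos(t),r*np.sin(t),0*t+z]
def prism(r,n,z0,z1,a0=0): return np.r_[ring(r,n,z0,a0),ring(r,n,z1,a0)]
Q=np.c_[[0,1,0],[0,0,1],[1,0,0]]  # local z -> x
def bolt():
    sh=prism(.010,20,-.030,.030)@Q.T; hd=prism(.0173,6,-.043,-.030,0)@Q.T
    t=np.arctan2(.005,.073);T=R.from_euler("y",t).as_matrix() # head raised
    return [sh@T.T+[0,0,.0125],hd@T.T+[0,0,.0125]]
MOD={"nut":[prism(.0237,6,0,.022,30)],"wheel":[prism(.025,30,0,.024)],"bolt":bolt()}
def render(c,kind,p,z0,shape):
    m=np.zeros(shape,np.uint8);S=R.from_euler("z",p[2],degrees=True).as_matrix()
    for pts in MOD[kind]:
        uv=np.array([proj(c,S@q+[p[0],p[1],z0]) for q in pts],np.float32)
        cv2.fillConvexPoly(m,(cv2.convexHull(uv)[:,0]*16).round().astype(np.int32),255,shift=4)
    return m
def mask(img,uv,thr,rad):
    g=cv2.cvtColor(img,cv2.COLOR_BGR2GRAY);h,w=g.shape
    d=((g<thr)*255).astype(np.uint8);roi=np.zeros_like(d);cv2.circle(roi,(int(uv[0]),int(uv[1])),rad,255,-1);d&=roi
    cs,_=cv2.findContours(d,cv2.RETR_EXTERNAL,cv2.CHAIN_APPROX_NONE)
    m=np.zeros_like(d);cv2.drawContours(m,[max(cs,key=cv2.contourArea)],-1,255,-1);return m
def fit(c,kind,p0,z0=0,thr=75,rad=60,yaws=(0,)):
    m=mask(c["img"],proj(c,[p0[0],p0[1],z0+.011]),thr,rad)
    def cost(p):
        r=render(c,kind,[p[0],p[1],p[2]*1e3],z0,m.shape);return 1-np.sum((r&m)>0)/np.sum((r|m)>0)
    best=None
    for a in yaws:
        x0=np.array([p0[0],p0[1],(p0[2]+a)/1e3])
        s=minimize(cost,x0,method="Nelder-Mead",options=dict(initial_simplex=x0+np.array([[0,0,0],[.008,0,0],[0,.008,0],[0,0,.02]]),xatol=1e-4,fatol=1e-4))
        if best is None or s.fun<best.fun: best=s
    p=best.x*[1,1,1e3];return p.round(4),round(1-best.fun,3)
def draw(im,c,kind,p,z0=0):
    cs,_=cv2.findContours(render(c,kind,p,z0,im.shape[:2]),cv2.RETR_EXTERNAL,cv2.CHAIN_APPROX_NONE);cv2.drawContours(im,cs,-1,(0,0,255),1)
E
python3 - <<'E'
from fit import *
import pickle;c=pickle.load(open("w1.pkl","rb"))
g=cv2.cvtColor(c["img"],cv2.COLOR_BGR2GRAY)
print([int(g[v,u]) for u,v in[(300,250),(354,128),(265,350),(345,100),(375,297),(257,180),(257,210),(420,97),(385,102)]])
im=c["img"].copy()
for n,k,p,ys in[("n2","nut",(.378,-.242,0),(0,20,40)),("n1","nut",(.439,.131,0),(0,20,40)),("wh","wheel",(.48,.0,0),(0,)),("bA","bolt",(.565,-.2,-55),(0,)),("bB","bolt",(.432,-.12,28),(0,))]:
    for thr in (75,100,120):
        q,s=fit(c,k,p,thr=thr,yaws=ys);print(n,thr,q,s)
    draw(im,c,k,q)
cv2.imwrite("pics/fit1.png",cv2.resize(im[50:350,:480],(800,500)))
E
```

```text
[200, 138, 112, 123, 104, 102, 113, 103, 106]
n2 75 [ 0.3824 -0.2431  5.7452] 0.166
n2 100 [ 0.3815 -0.243  60.0409] 0.212
n2 120 [ 0.3784 -0.2435 54.6722] 0.873
n1 75 [ 0.4432  0.1315 20.7985] 0.327
n1 100 [ 0.4432  0.1322 23.0769] 0.354
n1 120 [ 0.4428  0.1343 22.9882] 0.94
wh 75 [0.4793 0.0053 4.6347] 0.92
wh 100 [4.7950e-01 5.3000e-03 7.1461e+00] 0.937
wh 120 [4.7920e-01 5.1000e-03 5.3687e+00] 0.947
bA 75 [  0.5675  -0.2011 -51.2706] 0.206
bA 100 [  0.5657  -0.2034 -56.203 ] 0.389
bA 120 [  0.5662  -0.203  -55.8645] 0.722
bB 75 [ 0.4314 -0.1126 21.937 ] 0.041
bB 100 [ 0.437  -0.1154 33.5145] 0.276
bB 120 [ 0.437  -0.1159 32.2579] 0.557
```

View pics/fit1.png

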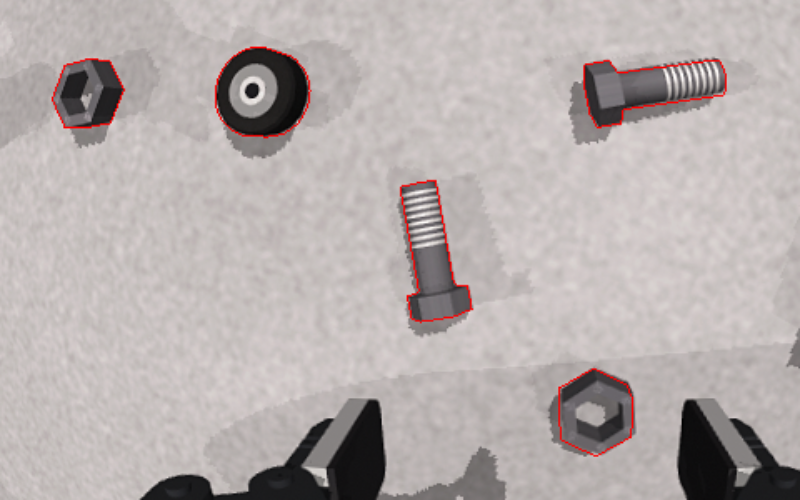

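The model outlines match all five objects closely. First I pick nut 2 at (0.378,-0.2435) with tool y at -65°.

```bash
python3 - <<'E'
from h import *
go((.3784,-.2435,.09,-65.3),(.3784,-.2435,.02,-65.3),(.3784,-.2435,.15,-65.3))
E
```

```text
clock 2.45 at [ 0.4389 -0.1794  0.2217] tilt 0.03 q6 0.57 w 0.073
turn -0.41 units (1 rows) shift [-0.2043  0.0824  0.3292] rows 4 each [-0.0511  0.0206  0.0823] q6n 0.57
turn 0.0 units (0 rows) shift [0.    0.    0.175] rows 2 each [0.     0.     0.0875] q6n 0.57
turn 0.0 units (0 rows) shift [ 0.     0.    -0.325] rows 4 each [ 0.      0.     -0.0812] q6n 0.57
```

```bash
python3 -m pendant '0 0 0 0 0 -.4;-.051 .021 .082 0 0 0;-.051 .021 .082 0 0 0;-.051 .020 .083 0 0 0;-.051 .020 .083 0 0 0;0 0 .03 0 0 0;0 0 .05 0 0 0;0 0 0 0 0 0;0 0 0 0 0 0' 0.2 40
python3 - <<'E'
from h import *
go((.3784,-.2435,.02,-65.3))
E
```

```text
clock: 3.2
ee_pos: [0.3777, -0.2427, 0.0568]
tcp_rot: [-3.067, -0.669, 0.002]
wrist_force: [1.1, 0.3, -0.0]
grip_width: 0.0686
finger_force: 0.0
clock 3.2 at [ 0.3777 -0.2427  0.0568] tilt 0.16 q6 0.34 w 0.0686
turn -0.02 units (1 rows) shift [0.0008 0.0026 0.0921] rows 1 each [0.0008 0.0026 0.0921] q6n 0.57
```

```bash
python3 -m pendant '0 .001 .045 0 0 0;0 .001 .045 0 0 0;0 0 0 0 0 0;0 0 0 0 0 0' 
python3 -m pendant '0 0 0 0 0 0;0 0 0 0 0 0;0 0 0 0 0 0;0 0 0 0 0 0;0 0 0 0 0 0;0 0 0 0 0 0' 1 50
python3 -m pendant '0 0 -.05 0 0 0;0 0 -.09 0 0 0;0 0 -.09 0 0 0;0 0 -.09 0 0 0' 
python3 - <<'E'
from h import *
go((.540,.376,.15,-65),(.540,.376,.026,-65))
for a in (-65,115,20): go((.540,.376,.15,a))
E
```

```text
clock: 3.53
ee_pos: [0.3792, -0.2434, 0.0223]
tcp_rot: [3.069, 0.673, 0.0]
wrist_force: [0.5, 0.6, 0.6]
grip_width: 0.0684
finger_force: 0.0
clock: 4.03
ee_pos: [0.3802, -0.2441, 0.0236]
tcp_rot: [3.066, 0.673, 0.003]
wrist_force: [-1.1, 0.6, 5.4]
grip_width: 0.0403
finger_force: 50.5
clock: 4.37
ee_pos: [0.3785, -0.2424, 0.151]
tcp_rot: [-3.068, -0.673, 0.001]
wrist_force: [1.3, -1.0, -1.5]
grip_width: 0.0404
finger_force: 51.3
clock 4.37 at [ 0.3785 -0.2424  0.151 ] tilt 0.04 q6 0.34 w 0.0404
turn -0.05 units (1 rows) shift [ 1.0192 -1.2305  0.0025] rows 16 each [ 0.0637 -0.0769  0.0002] q6n 1.74
turn 0.0 units (0 rows) shift [0.   0.   0.31] rows 4 each [0.     0.     0.0775] q6n 1.74
clock 4.37 at [ 0.3785 -0.2424  0.151 ] tilt 0.04 q6 0.34 w 0.0404
turn -0.05 units (1 rows) shift [ 1.0192 -1.2305  0.0025] rows 16 each [ 0.0637 -0.0769  0.0002] q6n 1.74
clock 4.37 at [ 0.3785 -0.2424  0.151 ] tilt 0.04 q6 0.34 w 0.0404
turn -0.05 units (1 rows) shift [ 1.0192 -1.2305  0.0025] rows 16 each [ 0.0637 -0.0769  0.0002] q6n 1.74
clock 4.37 at [ 0.3785 -0.2424  0.151 ] tilt 0.04 q6 0.34 w 0.0404
turn -17.05 units (18 rows) shift [1.3147 0.9081 0.0025] rows 16 each [0.0822 0.0568 0.0002] q6n 0.26
```

```bash
python3 -m pendant '.063 -.075 -.012 0 0 0;.063 -.075 -.012 0 0 0;.063 -.075 -.012 0 0 0;.063 -.075 -.012 0 0 0;.063 -.075 -.012 0 0 0;.063 -.075 -.012 0 0 0;.063 -.075 -.012 0 0 0;.063 -.075 -.012 0 0 0;.063 -.075 -.012 0 0 0;0 0 0 0 0 0;0 0 0 0 0 0'
python3 - <<'E'
from h import *
c=cam("wrist");cv2.imwrite("pics/w2.png",cv2.convertScaleAbs(c["img"],alpha=1.3))
import pickle;pickle.dump({k:c[k] for k in("T","f","cx","cy","hand_eye","img")},open("w2.pkl","wb"))
for l in "tin tray jar_center tape_center nut_a_center".split(): print(l,find(c,l))
go((.540,.376,.15,-65))
E
```

```text
clock: 5.28
ee_pos: [0.472, 0.0991, 0.1934]
tcp_rot: [3.067, 0.68, 0.001]
wrist_force: [-0.1, -0.4, -1.2]
grip_width: 0.0404
finger_force: 51.4
tin [(0.94, [0.5311, 0.3731, 0.0059], [85, 51]), (0.74, [0.5467, 0.4896, 0.0139], [16, 15]), (0.2, [0.668, 0.0078, 0.0016], [501, 73])]
tray []
jar_center [(0.93, [0.3932, 0.2522, 0.0524], [111, 242])]
tape_center [(0.97, [0.5754, 0.1919, 0.0513], [262, 53])]
nut_a_center [(0.67, [0.4736, 0.0994, 0.1928], [320, 320])]
clock 5.58 at [0.4717 0.0959 0.1924] tilt 0.04 q6 1.13 w 0.0406
turn -0.08 units (1 rows) shift [ 0.4506 -0.5625  0.1061] rows 8 each [ 0.0563 -0.0703  0.0133] q6n 1.74
```

View pics/w2.png

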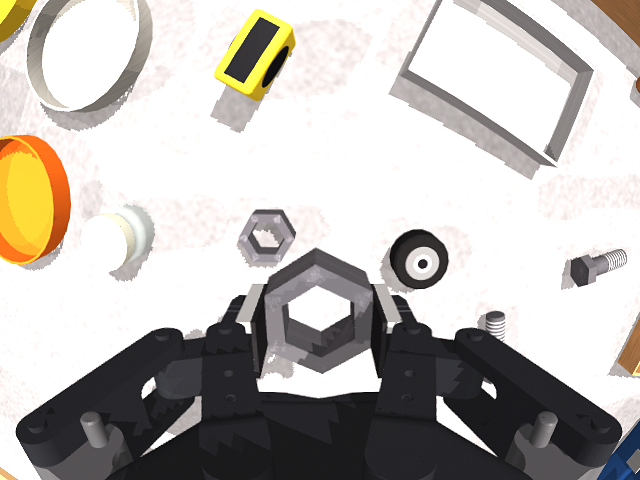

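Grey tin at (88,50), nut held squarely at (320,312), jar and tape undisturbed.

```bash
python3 -m pendant '.057 -.068 .014 0 0 0;.057 -.068 .014 0 0 0;.057 -.068 .014 0 0 0;.057 -.068 .014 0 0 0;.057 -.068 .014 0 0 0;.057 -.068 .014 0 0 0;.057 -.068 .014 0 0 0;.057 -.068 .014 0 0 0;.03 -.03 0 0 0 0;0 0 0 0 0 0;0 0 0 0 0 0'
python3 - <<'E'
from h import *
c=cam("wrist")
im=c["img"].copy()
t=np.linspace(0,2*np.pi,60)
for z,r,co in((.03,.068,(0,0,255)),(.004,.065,(255,0,0))):
    pl=np.array([proj(c,[.537+r*np.cos(a),.373+r*np.sin(a),z]) for a in t]).round().astype(np.int32);cv2.polylines(im,[pl],True,co,1)
cv2.imwrite("pics/w3.png",im)
print(find(c,"tin"))
go((.562,.385,.027,-65))
E
```

```text
clock: 6.5
ee_pos: [0.5528, 0.3865, 0.1472]
tcp_rot: [3.068, 0.673, -0.002]
wrist_force: [-0.9, -1.0, -2.4]
grip_width: 0.0403
finger_force: 51.4
[(0.88, [0.6982, 0.4117, 0.0042], [371, 40]), (0.78, [0.5569, 0.3752, 0.005], [335, 234]), (0.66, [0.5724, 0.5515, 0.0092], [132, 124]), (0.63, [0.3562, 0.4187, 0.0108], [199, 406])]
clock 6.6 at [0.5526 0.3854 0.1476] tilt 0.07 q6 1.6 w 0.0401
turn -0.07 units (1 rows) shift [0.0208 0.0108 0.3015] rows 4 each [0.0052 0.0027 0.0754] q6n 1.74
```

View pics/w3.png

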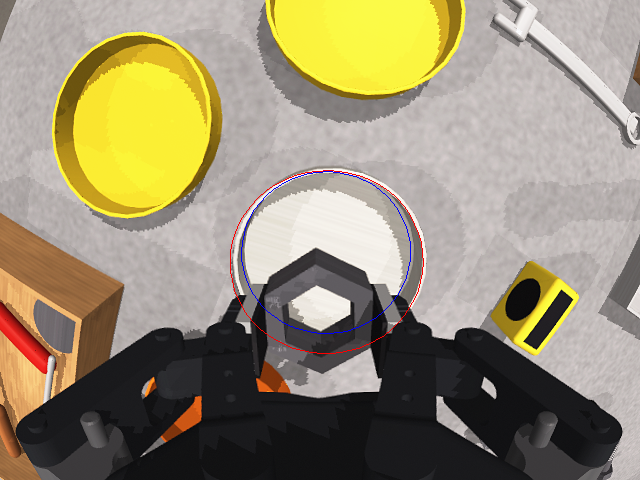

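The tin estimate (0.537,0.373) overlays the rim well. I lower the nut at +x offset and release.

```bash
python3 -m pendant '.005 .003 .075 0 0 0;.005 .003 .075 0 0 0;.005 .003 .075 0 0 0;.005 .003 .05 0 0 0;0 0 .02 0 0 0;0 0 0 0 0 0;0 0 0 0 0 0'
python3 - <<'E'
from h import *
go((.562,.385,.028,-65))
E
```

```text
clock: 7.18
ee_pos: [0.5625, 0.385, 0.0308]
tcp_rot: [-3.069, -0.67, -0.002]
wrist_force: [0.7, 0.4, -0.8]
grip_width: 0.0402
finger_force: 50.3
clock 7.18 at [0.5625 0.385  0.0308] tilt 0.06 q6 1.59 w 0.0402
turn -0.07 units (1 rows) shift [-0.0011 -0.0005  0.0071] rows 1 each [-0.0011 -0.0005  0.0071] q6n 1.74
```

```bash
python3 -m pendant '0 0 .007 0 0 0;0 0 0 0 0 0' 
python3 -m pendant '0 0 0 0 0 0;0 0 0 0 0 0;0 0 -.05 0 0 0;0 0 -.1 0 0 0;0 0 -.1 0 0 0;0 0 -.06 0 0 0;0 0 0 0 0 0' .35
python3 - <<'E'
from h import *
c=cam("wrist");cv2.imwrite("pics/w4.png",c["img"])
print(find(c,"nut_a_center"))
go((.4428,.1343,.09,-37),(.4428,.1343,.02,-37))
E
```

```text
clock: 7.35
ee_pos: [0.5622, 0.3857, 0.0279]
tcp_rot: [-3.069, -0.672, -0.002]
wrist_force: [0.0, -1.2, -1.6]
grip_width: 0.04
finger_force: 50.3
clock: 7.93
ee_pos: [0.5659, 0.3882, 0.161]
tcp_rot: [-3.065, -0.673, -0.024]
wrist_force: [1.1, 1.0, 0.2]
grip_width: 0.0552
finger_force: 0.0
[(0.75, [0.5591, 0.3888, 0.0253], [314, 246])]
clock 8.03 at [0.5628 0.3866 0.1538] tilt 0.27 q6 1.59 w 0.0555
turn -5.65 units (6 rows) shift [-0.6843  0.14    0.1596] rows 8 each [-0.0855  0.0175  0.0199] q6n 0.94
turn 0.0 units (0 rows) shift [0.    0.    0.175] rows 2 each [0.     0.     0.0875] q6n 0.94
```

```bash
python3 -m pendant '0 0 0 0 0 -1;0 0 0 0 0 -1;0 0 0 0 0 -1;0 0 0 0 0 -1;0 0 0 0 0 -1;0 0 0 0 0 -.65' .2
python3 -m pendant '-.085 .0175 0 0 0 0;-.085 .0175 0 0 0 0;-.085 .0175 0 0 0 0;-.085 .0175 .03 0 0 0;-.085 .0175 .03 0 0 0;-.085 .0175 .03 0 0 0;-.085 .0175 .035 0 0 0;-.085 .0175 .035 0 0 0;0 0 .08 0 0 0;0 0 0 0 0 0;0 0 0 0 0 0'
python3 - <<'E'
from fit import *
go((.4428,.1343,.02,-37))
c=cam("wrist");print(find(c,"nut_a_center"),fit(c,"nut",(.4428,.1343,23),thr=120))
E
```

```text
clock: 8.53
ee_pos: [0.5605, 0.3854, 0.1482]
tcp_rot: [-2.809, -1.407, 0.007]
wrist_force: [-0.8, -0.0, -0.7]
grip_width: 0.0683
finger_force: 0.0
clock: 9.45
ee_pos: [0.4402, 0.1347, 0.0527]
tcp_rot: [-2.81, -1.399, 0.01]
wrist_force: [0.8, 0.2, 1.3]
grip_width: 0.0684
finger_force: 0.0
clock 9.45 at [0.4402 0.1347 0.0527] tilt 0.4 q6 0.72 w 0.0684
turn -0.01 units (1 rows) shift [0.0031 0.0058 0.0817] rows 1 each [0.0031 0.0058 0.0817] q6n 0.94
[] (array([ 0.4431,  0.1337, 23.7468]), np.float64(0.99))
```

```bash
python3 -m pendant '.0015 .003 .04 0 0 0;.0015 .003 .037 0 0 0;0 0 0 0 0 0;0 0 0 0 0 0' 
python3 -m pendant '0 0 0 0 0 0;0 0 0 0 0 0;0 0 0 0 0 0;0 0 0 0 0 0;0 0 0 0 0 0;0 0 0 0 0 0' 1 50
python3 -m pendant '0 0 -.05 0 0 0;0 0 -.09 0 0 0;0 0 -.09 0 0 0;0 0 -.09 0 0 0' 
python3 - <<'E'
from h import *
go((.5116,.3612,.15,-65),(.5116,.3612,.028,-65))
E
```

```text
clock: 9.88
ee_pos: [0.4461, 0.1353, 0.0251]
tcp_rot: [2.811, 1.403, 0.001]
wrist_force: [0.2, -1.0, 1.0]
grip_width: 0.0686
finger_force: 0.0
clock: 10.38
ee_pos: [0.4468, 0.135, 0.0259]
tcp_rot: [2.811, 1.401, 0.005]
wrist_force: [0.0, 2.3, 6.4]
grip_width: 0.0398
finger_force: 51.8
clock: 10.72
ee_pos: [0.4443, 0.1344, 0.153]
tcp_rot: [-2.811, -1.401, 0.003]
wrist_force: [0.6, 1.1, -1.6]
grip_width: 0.04
finger_force: 51.2
clock 10.72 at [0.4443 0.1344 0.153 ] tilt 0.12 q6 0.72 w 0.04
turn 5.6 units (6 rows) shift [ 0.3921 -0.4427  0.0075] rows 6 each [ 0.0654 -0.0738  0.0012] q6n 1.75
turn 0.0 units (0 rows) shift [0.    0.    0.305] rows 4 each [0.     0.     0.0762] q6n 1.75
```

```bash
python3 -m pendant '0 0 0 0 0 1;0 0 0 0 0 1;0 0 0 0 0 1;0 0 0 0 0 1;0 0 0 0 0 1;0 0 0 0 0 .6'
python3 -m pendant '.0654 -.0738 0 0 0 0;.0654 -.0738 0 0 0 0;.0654 -.0738 0 0 0 0;.0654 -.0738 0 0 0 0;.0654 -.0738 0 0 0 0;.0654 -.0738 0 0 0 0;0 0 0 0 0 0;0 0 .08 0 0 0;0 0 .08 0 0 0;0 0 .06 0 0 0;0 0 0 0 0 0;0 0 0 0 0 0'
python3 - <<'E'
from h import *
c=cam("wrist");cv2.imwrite("pics/w5.png",c["img"])
go((.5116,.3612,.03,-65))
E
```

```text
clock: 11.22
ee_pos: [0.4447, 0.1345, 0.1518]
tcp_rot: [3.068, 0.674, -0.002]
wrist_force: [0.0, 0.5, -2.2]
grip_width: 0.0397
finger_force: 51.2
clock: 12.22
ee_pos: [0.5112, 0.3604, 0.0623]
tcp_rot: [3.066, 0.679, -0.008]
wrist_force: [0.9, 0.3, -0.6]
grip_width: 0.0396
finger_force: 51.3
clock 12.27 at [0.5129 0.3612 0.0646] tilt 0.01 q6 1.59 w 0.0394
turn -0.0 units (1 rows) shift [-0.0031 -0.0013  0.0866] rows 1 each [-0.0031 -0.0013  0.0866] q6n 1.75
```

View pics/w5.png

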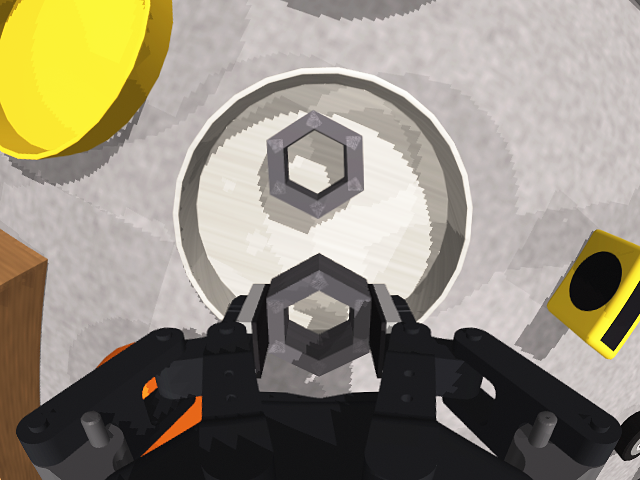

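First nut lies flat in the tin at (316,165). The second hangs clear of it at (318,314), so I lower and release.

```bash
python3 -m pendant '-.001 0 .05 0 0 0;-.001 0 .033 0 0 0;0 0 0 0 0 0;0 0 0 0 0 0' 
python3 -m pendant '0 0 0 0 0 0;0 0 0 0 0 0;0 0 -.05 0 0 0;0 0 -.1 0 0 0;0 0 -.1 0 0 0;0 0 -.06 0 0 0;0 0 0 0 0 0' .35
python3 - <<'E'
from h import *
c=cam("wrist");cv2.imwrite("pics/w6.png",c["img"]);print(find(c,"nut_a_center"))
go((.4793,.0052,.10,-65),(.4793,.0052,.02,-65))
E
```

```text
clock: 12.6
ee_pos: [0.5123, 0.3611, 0.0317]
tcp_rot: [-3.067, -0.679, -0.0]
wrist_force: [-0.7, 0.2, -1.7]
grip_width: 0.0402
finger_force: 51.3
clock: 13.18
ee_pos: [0.5164, 0.3633, 0.1649]
tcp_rot: [-3.063, -0.679, -0.025]
wrist_force: [1.1, -0.4, 0.8]
grip_width: 0.0554
finger_force: 0.0
[(0.86, [0.5613, 0.3886, 0.0304], [313, 167])]
clock 13.28 at [0.5133 0.3617 0.1581] tilt 0.3 q6 1.59 w 0.0556
turn -0.0 units (1 rows) shift [-0.4537  0.7719  0.1453] rows 10 each [-0.0454  0.0772  0.0145] q6n 1.15
turn 0.0 units (0 rows) shift [0.  0.  0.2] rows 2 each [0.  0.  0.1] q6n 1.15
```

```bash
python3 -m pendant '-.0454 .0772 0 0 0 0;-.0454 .0772 0 0 0 0;-.0454 .0772 0 0 0 0;-.0454 .0772 0 0 0 0;-.0454 .0772 0 0 0 0;-.0454 .0772 0 0 0 0;-.0454 .0772 0.03 0 0 0;-.0454 .0772 .04 0 0 0;-.0454 .0772 .04 0 0 0;-.0454 .0772 .04 0 0 0;0 0 .05 0 0 0;0 0 0 0 0 0' .08
python3 - <<'E'
from fit import *
c=cam("wrist");print(fit(c,"wheel",(.4793,.005,0),thr=100,rad=90))
cv2.imwrite("pics/w7.png",c["img"])
go((.4793,.0052,.02,-65))
E
```

```text
clock: 14.28
ee_pos: [0.4737, 0.0034, 0.0702]
tcp_rot: [-3.064, -0.672, 0.015]
wrist_force: [0.3, 0.5, 0.1]
grip_width: 0.0784
finger_force: 0.0
(array([4.79700e-01, 5.60000e-03, 2.61453e+01]), np.float64(0.956))
clock 14.33 at [0.4749 0.0043 0.0719] tilt 0.47 q6 0.93 w 0.0784
turn -0.03 units (1 rows) shift [0.0109 0.0027 0.1298] rows 2 each [0.0055 0.0013 0.0649] q6n 1.15
```

```bash
python3 -m pendant '.004 .001 .05 0 0 0;.004 .001 .05 0 0 0;0 0 .02 0 0 0;0 0 0 0 0 0;0 0 0 0 0 0' 
python3 -m pendant '0 0 0 0 0 0;0 0 0 0 0 0;0 0 0 0 0 0;0 0 0 0 0 0;0 0 0 0 0 0;0 0 0 0 0 0' 1 40
python3 -m pendant '0 0 -.05 0 0 0;0 0 -.09 0 0 0;0 0 -.09 0 0 0;0 0 -.09 0 0 0' 
python3 - <<'E'
from h import *
d=np.load("top.npz");c=dict(T=d["T"],f=d["f"],cx=d["cx"],cy=d["cy"])
for uv in[(486,222),(537,215),(547,262),(497,273)]: print(unproj(c,uv,.035).round(3))
go((.545,-.404,.16,-65),(.545,-.404,.028,-65))
E
```

```text
clock: 14.75
ee_pos: [0.4811, 0.0059, 0.0273]
tcp_rot: [-3.066, -0.682, 0.001]
wrist_force: [-0.0, -0.2, -0.0]
grip_width: 0.0785
finger_force: 0.0
clock: 15.25
ee_pos: [0.4824, 0.0051, 0.0287]
tcp_rot: [3.067, 0.679, 0.004]
wrist_force: [-0.4, 0.6, 6.8]
grip_width: 0.048
finger_force: 41.8
clock: 15.58
ee_pos: [0.4803, 0.0052, 0.156]
tcp_rot: [-3.067, -0.679, 0.002]
wrist_force: [1.0, -0.4, -1.0]
grip_width: 0.0481
finger_force: 42.1
[ 0.602 -0.33   0.035]
[ 0.619 -0.462  0.035]
[ 0.498 -0.473  0.035]
[ 0.472 -0.347  0.035]
clock 15.58 at [0.4803 0.0052 0.156 ] tilt 0.09 q6 0.93 w 0.0481
turn -0.0 units (1 rows) shift [-0.2857  0.9956 -0.01  ] rows 11 each [-0.026   0.0905 -0.0009] q6n 0.5
turn 0.0 units (0 rows) shift [0.   0.   0.33] rows 4 each [0.     0.     0.0825] q6n 0.5
```

```bash
python3 -m pendant '-.026 .0905 0 0 0 0;-.026 .0905 0 0 0 0;-.026 .0905 0 0 0 0;-.026 .0905 0 0 0 0;-.026 .0905 0 0 0 0;-.026 .0905 0 0 0 0;-.026 .0905 0 0 0 0;-.026 .0905 0 0 0 0;-.026 .0905 0 0 0 0;-.026 .0905 0 0 0 0;-.026 .0905 0 0 0 0;0 0 0 0 0 0'
python3 -m pendant '0 0 .05 0 0 0;0 0 .05 0 0 0;0 0 .05 0 0 0;0 0 .02 0 0 0;0 0 0 0 0 0;0 0 0 0 0 0'
python3 - <<'E'
from h import *
c=cam("wrist");cv2.imwrite("pics/w8.png",c["img"]);print(find(c,"carton"))
go((.546,-.404,.033,-65))
E
```

```text
clock: 16.58
ee_pos: [0.5452, -0.4108, 0.1548]
tcp_rot: [3.065, 0.671, 0.0]
wrist_force: [-0.2, 0.9, -1.2]
grip_width: 0.0477
finger_force: 42.2
clock: 17.08
ee_pos: [0.5456, -0.4037, 0.0869]
tcp_rot: [-3.066, -0.68, 0.001]
wrist_force: [0.6, -0.6, -1.1]
grip_width: 0.0481
finger_force: 42.2
[(0.79, [0.5687, -0.3896, 0.0031], [314, 212])]
clock 17.18 at [ 0.5465 -0.4047  0.0889] tilt 0.16 q6 0.35 w 0.0481
turn -0.0 units (1 rows) shift [-0.0004 -0.0021  0.1399] rows 2 each [-0.0002 -0.0011  0.0699] q6n 0.5
```

View pics/w8.png

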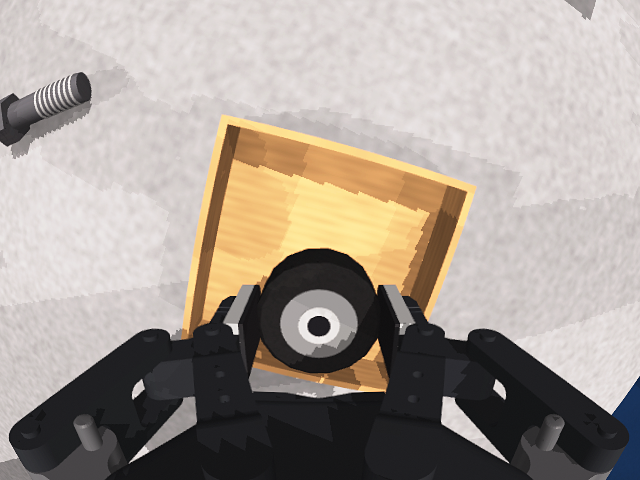

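Wheel is held over the carton; rim corners at (225,118) and (473,187). I'll compute the centre from them.

```bash
python3 - <<'E'
from h import *
c=cam("wrist")
a,b=unproj(c,(224,116),.035)[:2],unproj(c,(475,187),.035)[:2]
d=(b-a)/np.linalg.norm(b-a);n=np.array([d[1],-d[0]])
n*=-np.sign(n@[1,0]) if True else 1
print(a,b,np.linalg.norm(b-a),"yaw",np.degrees(np.arctan2(d[1],d[0])),"centre",(a+b)/2+n*.065)
E
```

```text
[ 0.6000407 -0.3293805] [ 0.62255455 -0.45780323] 0.13038125693296845 yaw -80.05649493903498 centre [ 0.54727402 -0.40481588]
```

```bash
python3 -m pendant '0 0 .07 0 0 0;0 0 .05 0 0 0;0 0 .018 0 0 0;0 0 0 0 0 0;0 0 0 0 0 0' 
python3 -m pendant '0 0 0 0 0 0;0 0 0 0 0 0;0 0 -.05 0 0 0;0 0 -.1 0 0 0;0 0 -.1 0 0 0;0 0 -.06 0 0 0;0 0 0 0 0 0' .26
python3 - <<'E'
from h import *
c=cam("wrist");cv2.imwrite("pics/w9.png",c["img"]);print(find(c,"wheel_center"))
bx=lambda x,y,a,o:(x+o*np.cos(np.radians(a)),y+o*np.sin(np.radians(a)))
x,y=bx(.5662,-.203,-55.9,-.010);print(x,y)
go((x,y,.10,34.1),(x,y,.021,34.1))
E
```

```text
clock: 17.65
ee_pos: [0.5465, -0.4048, 0.0334]
tcp_rot: [3.065, 0.679, 0.002]
wrist_force: [-0.3, -0.4, -0.6]
grip_width: 0.0478
finger_force: 43.0
clock: 18.23
ee_pos: [0.5491, -0.4073, 0.1657]
tcp_rot: [3.054, 0.677, 0.013]
wrist_force: [0.7, -0.9, 1.3]
grip_width: 0.0635
finger_force: 0.0
[(0.97, [0.5435, -0.4078, 0.0283], [313, 242])]
0.5605936100543676 -0.19471939665377508
clock 18.33 at [ 0.5465 -0.4049  0.1586] tilt 0.27 q6 0.35 w 0.0636
turn 16.18 units (17 rows) shift [-0.4154 -0.3237  0.1464] rows 6 each [-0.0692 -0.054   0.0244] q6n 2.21
turn 0.0 units (0 rows) shift [0.     0.     0.1975] rows 2 each [0.     0.     0.0987] q6n 2.21
```

```bash
python3 -m pendant '0 0 0 0 0 1;0 0 0 0 0 1;0 0 0 0 0 1;0 0 0 0 0 1;0 0 0 0 0 1;0 0 0 0 0 1;0 0 0 0 0 1;0 0 0 0 0 1;0 0 0 0 0 1;0 0 0 0 0 1;0 0 0 0 0 1;0 0 0 0 0 1' .4
python3 -m pendant '0 0 0 0 0 1;0 0 0 0 0 1;0 0 0 0 0 1;0 0 0 0 0 1;0 0 0 0 0 .2;-.069 -.054 .024 0 0 0;-.069 -.054 .024 0 0 0;-.069 -.054 .024 0 0 0;-.069 -.054 .024 0 0 0;-.069 -.054 .024 0 0 0;-.069 -.054 .024 0 0 0;0 0 0 0 0 0'
python3 - <<'E'
from fit import *
telemetry.sense();c=cam("wrist");im=c["img"].copy()
g=cv2.cvtColor(im,cv2.COLOR_BGR2GRAY)
for t in(120,135):q,s=fit(c,"bolt",(.5662,-.203,-55.9),thr=t,rad=110);print(t,q,s)
draw(im,c,"bolt",(.5662,-.203,-55.9));cv2.imwrite("pics/w10.png",im)
go((.5606,-.1947,.021,34.1))
E
```

```text
clock: 19.33
ee_pos: [0.5447, -0.4031, 0.153]
tcp_rot: [-2.992, 0.951, 0.007]
wrist_force: [-0.0, -0.3, 0.5]
grip_width: 0.051
finger_force: 0.0
clock: 20.33
ee_pos: [0.5578, -0.1875, 0.0938]
tcp_rot: [-2.777, 1.466, 0.016]
wrist_force: [-1.1, -0.0, -0.8]
grip_width: 0.0514
finger_force: 0.0
120 [  0.566   -0.2028 -55.5442] 0.722
135 [  0.5635  -0.2042 -59.6801] 0.598
clock 20.38 at [ 0.5586 -0.1904  0.0951] tilt 0.39 q6 2.04 w 0.0513
turn 0.04 units (1 rows) shift [0.0117 0.002  0.1852] rows 2 each [0.0059 0.001  0.0926] q6n 2.21
```

View pics/w10.png

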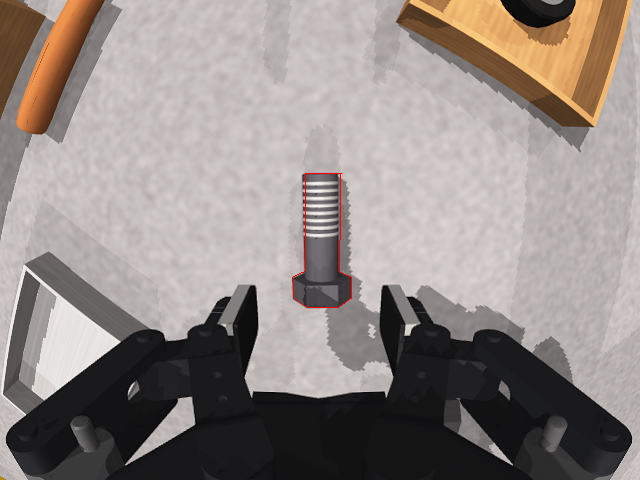

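Bolt A is centred between the fingers and aligned with them (outline match at (322,240)). Descend and grip.

```bash
python3 -m pendant '.005 .001 .06 0 0 0;.004 .001 .06 0 0 0;0 0 .05 0 0 0;0 0 .014 0 0 0;0 0 0 0 0 0;0 0 0 0 0 0' 
python3 -m pendant '0 0 0 0 0 0;0 0 0 0 0 0;0 0 0 0 0 0;0 0 0 0 0 0;0 0 0 0 0 0;0 0 0 0 0 0' 1 60
python3 -m pendant '0 0 -.05 0 0 0;0 0 -.09 0 0 0;0 0 -.09 0 0 0;0 0 -.09 0 0 0' 
python3 - <<'E'
from h import *
d=np.load("top.npz");c=dict(T=d["T"],f=d["f"],cx=d["cx"],cy=d["cy"])
for uv in[(322,180),(383,180),(384,221),(322,221)]: print(unproj(c,uv,.03).round(3))
go((.667,.046,.15,-90),(.667,.046,.025,-90))
c=cam("wrist");cv2.imwrite("pics/w11.png",c["img"])
E
```

```text
clock: 20.88
ee_pos: [0.5621, -0.1987, 0.0249]
tcp_rot: [2.773, -1.476, 0.0]
wrist_force: [0.4, 0.5, 0.6]
grip_width: 0.0514
finger_force: 0.0
clock: 21.38
ee_pos: [0.5631, -0.1986, 0.0266]
tcp_rot: [2.774, -1.474, 0.005]
wrist_force: [-1.6, -0.3, 5.8]
grip_width: 0.0174
finger_force: 58.7
clock: 21.72
ee_pos: [0.5608, -0.197, 0.1525]
tcp_rot: [-2.774, 1.475, 0.005]
wrist_force: [1.0, 0.0, -2.6]
grip_width: 0.0178
finger_force: 59.0
[0.723 0.086 0.03 ]
[ 0.72  -0.074  0.03 ]
[ 0.61  -0.072  0.03 ]
[0.612 0.087 0.03 ]
clock 21.72 at [ 0.5608 -0.197   0.1525] tilt 0.19 q6 2.04 w 0.0178
turn -11.2 units (12 rows) shift [ 0.2656 -0.6076  0.0063] rows 7 each [ 0.0379 -0.0868  0.0009] q6n 1.64
turn 0.0 units (0 rows) shift [0.     0.     0.3125] rows 4 each [0.     0.     0.0781] q6n 1.64
```

View pics/w11.png

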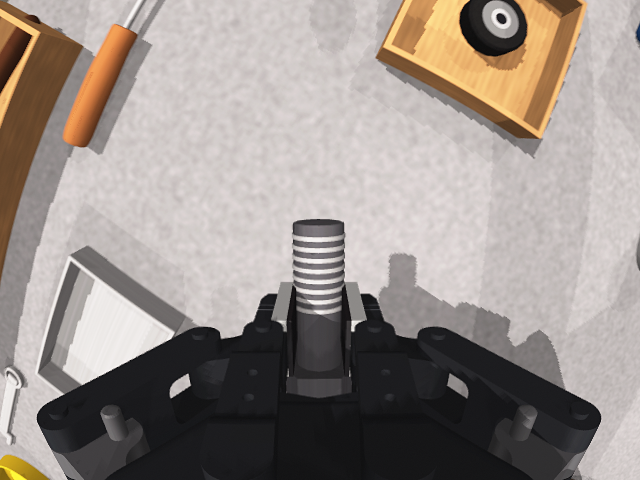

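Bolt A is firmly held (thread end at (318,225)) and the wheel lies flat in the carton at (493,25). On to the tray.

```bash
python3 -m pendant '0 0 0 0 0 -1;0 0 0 0 0 -1;0 0 0 0 0 -1;0 0 0 0 0 -1;0 0 0 0 0 -1;0 0 0 0 0 -1;0 0 0 0 0 -1;0 0 0 0 0 -1;0 0 0 0 0 -1;0 0 0 0 0 -1;0 0 0 0 0 -1;0 0 0 0 0 -.2'
python3 -m pendant '.038 -.0865 0 0 0 0;.038 -.0865 0 0 0 0;.038 -.0865 0 0 0 0;.038 -.0865 0 0 0 0;.038 -.0865 0 0 0 0;.038 -.0865 0 0 0 0;.038 -.0865 0 0 0 0;0 0 0 0 0 0;0 0 .06 0 0 0;0 0 .06 0 0 0;0 0 0 0 0 0;0 0 0 0 0 0'
python3 - <<'E'
from h import *
go((.666,.045,.029,-90.5))
c=cam("wrist");print(find(c,"tray"));cv2.imwrite("pics/w12.png",c["img"])
E
```

```text
clock: 22.77
ee_pos: [0.5613, -0.1973, 0.1514]
tcp_rot: [-3.14, -0.003, 0.003]
wrist_force: [0.7, 0.1, -2.7]
grip_width: 0.0174
finger_force: 59.1
clock: 23.77
ee_pos: [0.6663, 0.0445, 0.1019]
tcp_rot: [-3.141, 0.002, 0.009]
wrist_force: [1.6, 0.3, -1.6]
grip_width: 0.0177
finger_force: 59.4
clock 23.77 at [0.6663 0.0445 0.1019] tilt 0.35 q6 1.49 w 0.0177
turn 0.09 units (1 rows) shift [-0.0009 -0.0013  0.1823] rows 2 each [-0.0004 -0.0006  0.0911] q6n 1.65
[(0.64, [0.6832, -0.0032, 0.004], [396, 223])]
```

View pics/w12.png

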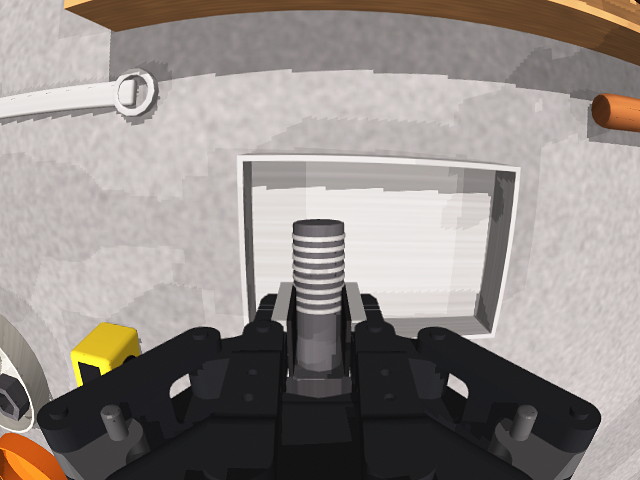

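Tray rim corners at (238,157) and (519,168). The bolt is over the left half, lined up and clear of the walls, so I lower and release.

```bash
python3 -m pendant '0 0 .08 0 0 0;0 0 .06 0 0 0;0 0 .043 0 0 0;0 0 0 0 0 0;0 0 0 0 0 0' 
python3 -m pendant '0 0 0 0 0 0;0 0 0 0 0 0;0 0 -.05 0 0 0;0 0 -.1 0 0 0;0 0 -.1 0 0 0;0 0 -.06 0 0 0;0 0 0 0 0 0' .56
python3 - <<'E'
from h import *
a=np.radians(32.3);x,y=.437-.01*np.cos(a),-.1159-.01*np.sin(a);print(x,y)
go((x,y,.10,-57.7),(x,y,.024,-57.7))
E
```

```text
clock: 24.28
ee_pos: [0.6694, 0.0439, 0.033]
tcp_rot: [3.141, -0.002, 0.003]
wrist_force: [1.2, 0.6, -1.6]
grip_width: 0.0175
finger_force: 59.8
clock: 24.87
ee_pos: [0.6735, 0.044, 0.1667]
tcp_rot: [3.14, -0.0, 0.027]
wrist_force: [0.9, -0.2, 1.5]
grip_width: 0.0376
finger_force: 0.0
0.42854738166778145 -0.12124352349389826
clock 24.87 at [0.6735 0.044  0.1667] tilt 1.0 q6 1.49 w 0.0376
turn -6.46 units (7 rows) shift [-0.7383  0.0221  0.1667] rows 8 each [-0.0923  0.0028  0.0208] q6n 0.73
turn 0.0 units (0 rows) shift [0.   0.   0.19] rows 2 each [0.    0.    0.095] q6n 0.73
```

```bash
python3 -m pendant '0 0 0 0 0 -1;0 0 0 0 0 -1;0 0 0 0 0 -1;0 0 0 0 0 -1;0 0 0 0 0 -1;0 0 0 0 0 -1;0 0 0 0 0 -.46' .4
python3 -m pendant '-.0915 .003 .015 0 0 0;-.0915 .003 .015 0 0 0;-.0915 .003 .015 0 0 0;-.0915 .003 .015 0 0 0;-.0915 .003 .015 0 0 0;-.0915 .003 .015 0 0 0;-.0915 .003 .015 0 0 0;-.0915 .003 .015 0 0 0;0 0 0 0 0 0;0 0 0 0 0 0'
python3 - <<'E'
from fit import *
c=cam("wrist");im=c["img"].copy()
for p in ((.437,-.1159,32.3),):
    print(fit(c,"bolt",p,thr=120,rad=110))
draw(im,c,"bolt",(.437,-.1159,32.3));cv2.imwrite("pics/w13.png",im[80:400,120:520])
go((.4285,-.1212,.024,-57.7))
c=cam("top");cv2.imwrite("pics/top2.png",cv2.resize(c["img"][170:350,180:500],(800,450)))
E
```

```text
clock: 25.45
ee_pos: [0.6686, 0.0443, 0.1565]
tcp_rot: [3.016, 0.879, 0.002]
wrist_force: [-0.5, 0.7, -0.2]
grip_width: 0.0514
finger_force: 0.0
clock: 26.28
ee_pos: [0.4249, -0.1209, 0.1078]
tcp_rot: [3.019, 0.868, 0.001]
wrist_force: [0.2, 0.5, -0.1]
grip_width: 0.0513
finger_force: 0.0
(array([ 0.4356, -0.1142, 36.2728]), np.float64(0.722))
clock 26.33 at [ 0.4263 -0.1208  0.1084] tilt 0.14 q6 0.5 w 0.0512
turn -0.02 units (1 rows) shift [0.0041 0.0038 0.2111] rows 3 each [0.0014 0.0013 0.0704] q6n 0.73
```

View pics/w13.png

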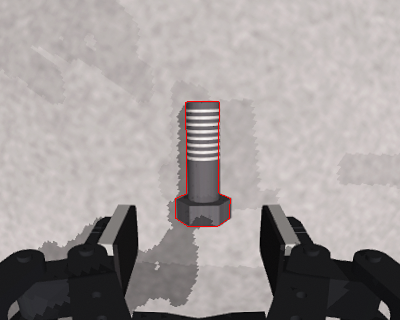

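Bolt B's outline matches (crop (203,165)) and it is centred between the pads.

```bash
python3 -m pendant '.002 .001 .07 0 0 0;.001 .001 .07 0 0 0;0 0 .05 0 0 0;0 0 .017 0 0 0;0 0 0 0 0 0;0 0 0 0 0 0' 
python3 -m pendant '0 0 0 0 0 0;0 0 0 0 0 0;0 0 0 0 0 0;0 0 0 0 0 0;0 0 0 0 0 0;0 0 0 0 0 0' 1 60
python3 -m pendant '0 0 -.05 0 0 0;0 0 -.09 0 0 0;0 0 -.09 0 0 0;0 0 -.09 0 0 0' 
python3 - <<'E'
from h import *
go((.666,-.031,.15,-90),(.666,-.031,.029,-90))
E
```

```text
clock: 26.88
ee_pos: [0.4287, -0.1201, 0.0254]
tcp_rot: [3.017, 0.875, 0.001]
wrist_force: [-0.2, -0.5, 0.4]
grip_width: 0.0513
finger_force: 0.0
clock: 27.38
ee_pos: [0.4289, -0.1209, 0.0264]
tcp_rot: [3.015, 0.873, 0.004]
wrist_force: [0.4, 1.1, 7.5]
grip_width: 0.0176
finger_force: 58.6
clock: 27.72
ee_pos: [0.4263, -0.1196, 0.1533]
tcp_rot: [-3.016, -0.873, 0.002]
wrist_force: [1.7, -0.8, -2.4]
grip_width: 0.0176
finger_force: 59.1
clock 27.72 at [ 0.4263 -0.1196  0.1533] tilt 0.13 q6 0.5 w 0.0176
turn 6.45 units (7 rows) shift [ 0.5993 -0.2215  0.0083] rows 7 each [ 0.0856 -0.0316  0.0012] q6n 1.52
turn 0.0 units (0 rows) shift [0.     0.     0.3025] rows 4 each [0.     0.     0.0756] q6n 1.52
```

View pics/top2.png

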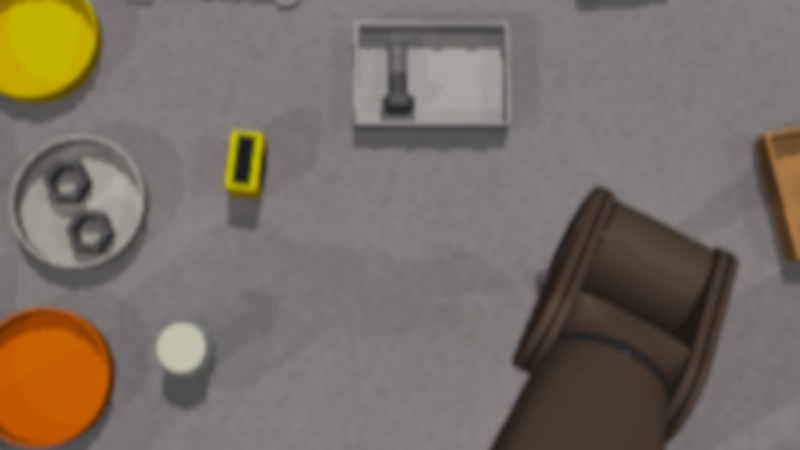

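Both nuts lie flat and apart in the grey tin (68,184),(91,232). Bolt A lies in the left half of the tray (398,75), with tape and jar undisturbed. Bolt B goes into the right half.

```bash
python3 -m pendant '0 0 0 0 0 1;0 0 0 0 0 1;0 0 0 0 0 1;0 0 0 0 0 1;0 0 0 0 0 1;0 0 0 0 0 1;0 0 0 0 0 .45'
python3 -m pendant '.0856 -.0316 0 0 0 0;.0856 -.0316 0 0 0 0;.0856 -.0316 0 0 0 0;.0856 -.0316 0 0 0 0;.0856 -.0316 0 0 0 0;.0856 -.0316 0 0 0 0;.0856 -.0316 0 0 0 0;0 0 0 0 0 0;0 0 .06 0 0 0;0 0 .06 0 0 0;0 0 0 0 0 0;0 0 0 0 0 0'
python3 - <<'E'
from h import *
go((.666,-.031,.029,-90))
E
```

```text
clock: 28.3
ee_pos: [0.4267, -0.1198, 0.1521]
tcp_rot: [-3.141, 0.005, 0.002]
wrist_force: [0.3, -0.4, -2.2]
grip_width: 0.0174
finger_force: 59.3
clock: 29.3
ee_pos: [0.6648, -0.0312, 0.102]
tcp_rot: [-3.14, -0.001, 0.01]
wrist_force: [0.1, -0.8, -2.2]
grip_width: 0.0176
finger_force: 59.2
clock 29.3 at [ 0.6648 -0.0312  0.102 ] tilt 0.37 q6 1.37 w 0.0176
turn 0.01 units (1 rows) shift [ 0.0031 -0.0006  0.1825] rows 2 each [ 0.0015 -0.0003  0.0912] q6n 1.52
```

```bash
python3 -m pendant '0 0 .08 0 0 0;0 0 .06 0 0 0;0 0 .043 0 0 0;0 0 0 0 0 0;0 0 0 0 0 0;0 0 .008 0 0 0;0 0 0 0 0 0' 
python3 -m pendant '0 0 0 0 0 0;0 0 0 0 0 0;0 0 -.05 0 0 0;0 0 -.1 0 0 0;0 0 -.1 0 0 0;0 0 -.1 0 0 0;0 0 -.1 0 0 0;-.09 0 -.02 0 0 0;-.09 0 0 0 0 0;-.09 0 0 0 0 0;0 0 0 0 0 0;0 0 0 0 0 0' .56
python3 - <<'E'
from h import *
c=cam("wrist");cv2.imwrite("pics/w14.png",c["img"])
for l in("bolt_a_center","wheel_center","nut_a_center","jar_center","tape_center"):print(l,find(c,l))
E
```

```text
clock: 29.88
ee_pos: [0.6677, -0.0318, 0.0298]
tcp_rot: [3.141, 0.001, 0.003]
wrist_force: [-0.3, -0.2, -1.6]
grip_width: 0.0176
finger_force: 59.9
clock: 30.88
ee_pos: [0.5573, -0.0313, 0.2167]
tcp_rot: [3.142, 0.001, 0.001]
wrist_force: [-0.2, -0.3, 0.4]
grip_width: 0.0375
finger_force: 0.0
bolt_a_center [(0.69, [0.6623, -0.0352, 0.0223], [324, 97])]
wheel_center [(0.92, [0.5424, -0.39, 0.0267], [629, 237]), (0.27, [0.5426, 0.3185, 0.0141], [20, 234])]
nut_a_center []
jar_center [(0.6, [0.4036, 0.2426, 0.0376], [79, 356])]
tape_center [(0.8, [0.5797, 0.1858, 0.0451], [85, 202])]
```

View pics/w14.png

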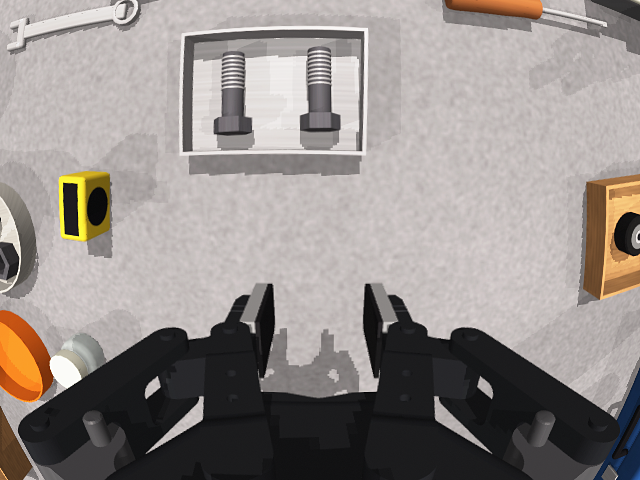

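Both bolts lie flat and apart in the tray (233,92),(320,88), and the wheel is in the carton (635,235). Tape and jar still stand, and the gripper is open and clear, so I hand in.

```bash
python3 -c "
from workcell import ticket
print(ticket.hand_in())"
```

```text
the job is handed in; nothing more can be done
None
```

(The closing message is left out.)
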